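Third hand at the drilling fixture: pile two brass blanks and press them to the fence

ROBOT

A 6-joint arm with a two-finger parallel gripper is mounted at the origin on the work surface. World frame = base frame: x ahead of the robot, y to its left, z up, the work surface at z = 0. Lengths are in m, angles in degrees, forces in N, time in s.
With the tool pointing down it reaches from about 0.325 to 0.775 m from the base axis. Payload 5.5 kg.
Tool frame: the origin (TCP) lies midway between the tips of the shut fingers; the grasp point (between the pads) lies 19 mm behind it; z points along the fingers, y is the direction in which the jaws open and shut (so a half turn about z gives the same grasp; the last joint's range is limited). The gripper opens to 85 mm and grips with 20 to 120 N. Pads are 22 mm wide; open, the fingers measure 114 mm over their backs; the gripper's body (76 mm by 85 mm) begins 54 mm behind the grasp point. The pads swing forward as they close: fully open they stand 13 mm farther back than shut.
Start: joints at [-72.405, 5.22, 70.514, -0, 104.267, -3.249], TCP at [0.213, -0.561, 0.231] pointing down, gripper open.
Joint ranges: [-164.24, 164.24], [-49.07, 125.15], [9.68, 141.18], [-86.29, 266.29], [3.28, 154.24], [-151.56, 151.56]. Speed limits (degrees/s): [147.25, 147.25, 172.46, 180, 180, 180].

INTERFACE

Orientations are given as a 3x3 rotation matrix whose columns are the frame's x, y, z axes.
In Python, from plant import env, viewer gives the robot as it stands.
- The arm moves only by the tool carry_out, never from a script. Its argument "series" is a list that holds one entry, the list of rows, each a list of 7 numbers: the opening in per cent of the stroke, from 0 (shut) to 100 (fully open), then the shift along the tool's x, y, z in units of 40 mm (1.0 is 40 mm), then the turn, a rotation vector about the tool's x, y, z in units of 5 degrees (1.0 is 5 degrees). A call has 1 to 8 rows; each row shifts and turns the commanded pose from where the row before left it, along the tool's axes as they then stand; what a row does not reach is not made up. A row lasts 1/8 s, in which the tool goes at most 62.5 mm and 10.7 degrees, less where a joint would pass 70% of its speed; a pose out of reach is approached as far as the arm can. A call is refused whole if a number of a shift passes 1 or a number of a turn 1, either way. A call with a gripper value outside its range is refused whole. The fingers move at their own pace and stop on an object; "newtons" is the grip in N (left out, the last holds). Time passes only in rows, so rows that do not move let the fingers close. It gives the time, the measured TCP pose, the force and the opening at its end, in the units of the state.
- env.get_obs(): the state, without advancing time (a new reading comes with each control period).
- viewer.camera(name): name is "side" or "top" or "wrist"; returns a dict with "image" (480x640x3 uint8, red, green, blue), "fov_y" (degrees; the focal length in pixels is half the picture's height over the tangent of half this angle, whatever the lens; pixels are square), "cx", "cy" (the principal point, pixels), "k1" (the pictures are not rectified: a ray, as slopes to the right and down, at radius r is drawn at 1 + k1 r^2 times it, then the intrinsics apply), "world_from_camera" (4x4, takes a point from camera to world coordinates). Camera axes: x right, y up, looking along -z (the intrinsics and any distortion apply to the point x, -y, -z); pixel columns grow to the right and rows downward; lengths in m; the calibration is good to about 2 mm. A picture is of the moment at which its call begins. There is no depth.
- env.hand_in(): hands the job in, once; it reports no verdict.
The state is a dict: "clock": time; "joints": joint angles; "joint_vel": joint speeds; "effort": joint torques, N m; "position": TCP position; "tool_rot": TCP orientation; "wrist_force": force on the tool from outside, world axes, zero at the start; "torque": the same for the moment, N m; "opening": opening from 0.0 (shut) to 1.0 (fully open).
Only numpy, scipy, OpenCV 4.12 (cv2) and the standard library are available. Lean on these libraries where they do the work, as an engineer would, in place of code of your own. Each camera call takes 0.05 s, during which the arm holds its last target.

TASK

Lay the loose brass blank down squarely on its twin in the fixture, then ease the pile gently along the plate until both blanks are flush against the fence, and keep pressing it there with a steady push of about 10 N so that I can tighten the strap clamps over the two ends. Be my third hand: your program finishes while you are still pressing, and nothing else on the bench is disturbed.

Things in the scene. Friction and masses are not known exactly. Their poses are not given: they have to be found in the camera images.
- fixture: dark steel plate fixed to the bench, 200 (its x) x 300 (its y) x 12 mm; holes are flat marks. Origin: centre of its underside; top 12 mm above. +x points from its open side, nearest the robot, to the fence. At each end a fixed strap clamp swung out of the way: strap 26 mm wide centred at y = +115 or -115 mm, from x = -35 to 75 mm, stud rising 52 mm above the plate
- fence: rigid aluminium bar fixed on the plate, 200 mm long (its y), 20 mm thick, 25 mm high, two screw heads 6 mm above it. Axes as the fixture's. Origin: middle of the bottom edge of its working face, on the plate's top, 70 mm from the fixture's origin along +x. The working face is x = 0, facing -x; a blank flush against it has its centre at x = -25 mm
- blank_low: brass blank, a flat bar 50 mm (its x) by 110 mm (its y) by 10 mm thick, 0.47 kg, lying loose on the fixture plate 35 to 55 mm short of the fence, its long side roughly along it. Origin: centre of its underside. Sliding the pile over the plate takes about 3 N of the push (friction about 0.3), which do not reach the fence
- blank_top: the loose blank: identical brass bar 50 mm (its x) by 110 mm (its y) by 10 mm thick, 0.47 kg, lying flat on the bench to the robot's left of the fixture. Origin: centre of its underside
- square: try square lying flat: dark wooden stock 18 x 75 x 16 mm and steel blade 100 mm long; bystander
- flange: steel ring 80 mm across, 12 mm thick, lying flat; bystander
- torch: gas torch on a blue cylinder 70 mm across, 320 mm tall in all, standing; bystander
- flux: yellow jar 68 mm across, 62 mm tall, white lid; bystander
- clamp: green F-clamp lying flat, 240 mm long; bystander
- hammer: hammer lying flat, 240 mm long; bystander
- rods: aluminium can 68 mm across, 100 mm tall, with brass filler rods standing out of it to 240 mm; bystander
There are look-alikes about, which are no part of the job. Leave any black or turquoise look-alike of the blank_low alone. Leave any orange look-alike of the blank_top alone.

How it is judged:
By the outcome, as a careful person would: the job done as asked, in the order asked, and still so for the second after the job is handed in, while the arm keeps its last pose, push and grip.
It also fails if it takes over 54 s, if anything falls off the work surface, if the arm or the gripper's body presses on something with over 40 N, if the wrist force passes 120 N, or if a joint passes its speed limit or range.

## Working session

There is one attempt and no reset: what is moved stays moved. The work goes in short steps, Python scripts to look and compute and a tool call to move; the robot and the scene stay as the last step left them, time stands still between calls to the robot, and variables do not carry over. Pictures are saved under pics/ and viewed, and the job is handed in when it is done.

Besides the shell and the picture viewer there is one more tool, called after ">>>" in YAML: its name, and indented under it one key for each argument. carry_out: Moves the arm, as the interface text tells. Its arguments: {"type":"object","properties":{"series":{"type":"array"},"newtons":{"type":"number"}},"required":["series"]}

```bash
mkdir -p pics; ls
cat > h.py <<'E'
import numpy as np, cv2
from plant import env, viewer
def shot(n,fn):
    c=viewer.camera(n); cv2.imwrite('pics/'+fn+'.png',c['image'][:,:,::-1]); np.save('pics/'+fn+'.npy',c,allow_pickle=True); return c
def load(fn): return np.load('pics/'+fn+'.npy',allow_pickle=True).item()
def K(c):
    f=240/np.tan(np.radians(c['fov_y']/2)); return np.array([[f,0,c['cx']],[0,f,c['cy']],[0,0,1.]])
def ray(c,uv):
    uv=np.atleast_2d(np.asarray(uv,float))
    p=cv2.undistortPoints(uv.reshape(-1,1,2),K(c),np.array([c['k1'],0,0,0.])).reshape(-1,2)
    d=np.c_[p[:,0],-p[:,1],-np.ones(len(p))]; T=np.array(c['world_from_camera']); return T[:3,3],d@T[:3,:3].T
def onz(c,uv,z):
    o,d=ray(c,uv); return o+d*((z-o[2])/d[:,2])[:,None]
def proj(c,P):
    T=np.array(c['world_from_camera']); q=(np.atleast_2d(P)-T[:3,3])@T[:3,:3]; q=q*[1,-1,-1]
    return cv2.projectPoints(q.reshape(-1,1,3),np.zeros(3),np.zeros(3),K(c),np.array([c['k1'],0,0,0.]))[0].reshape(-1,2)
E
python3 - <<'E'
from h import *
for n in('top','side','wrist'):
    c=shot(n,n+'0'); print(n,c['fov_y'],c['k1'],np.round(c['world_from_camera'],3).tolist())
print(env.get_obs())
E
```

```text
pics
top 48.14481158320882 -0.10623957342046554 [[0.024, 0.98, -0.196, 0.235], [-1.0, 0.025, -0.001, 0.02], [0.004, 0.196, 0.981, 1.593], [0.0, 0.0, 0.0, 1.0]]
side 54.69149310707377 -0.09631054978236223 [[0.956, 0.215, -0.2, 0.229], [-0.294, 0.701, -0.65, -0.987], [0.0, 0.68, 0.733, 1.151], [0.0, 0.0, 0.0, 1.0]]
wrist 62.999555425638995 -0.06386638493378877 [[0.355, 0.903, 0.243, 0.274], [-0.935, 0.343, 0.091, -0.537], [-0.001, -0.26, 0.966, 0.373], [0.0, 0.0, 0.0, 1.0]]
{'clock': 0.15, 'joints': array([-7.24046750e+01,  5.25474217e+00,  7.05691860e+01,  1.80911608e-03,
        1.04267445e+02, -3.24839900e+00]), 'joint_vel': array([-0.05812541, -0.13051451, -0.13213869, -0.08821804,  0.00151136,
       -0.03220354]), 'effort': array([ 1.45219637e-03, -4.59370565e+01, -4.18526602e+01, -8.03283319e-05,
        9.55420226e-03, -5.19188302e-05]), 'position': array([ 0.21343309, -0.56050838,  0.2303634 ]), 'tool_rot': array([[ 9.34551679e-01,  3.55827140e-01, -4.52913774e-04],
       [ 3.55827407e-01, -9.34550436e-01,  1.52939975e-03],
       [ 1.20931173e-04, -1.59046224e-03, -9.99998728e-01]]), 'wrist_force': array([-0.78280586,  0.14262131, -0.44766868]), 'torque': array([ 0.03165614, -0.06166862,  0.00017979]), 'opening': 1.0021183860559777}
```

View pics/top0.png

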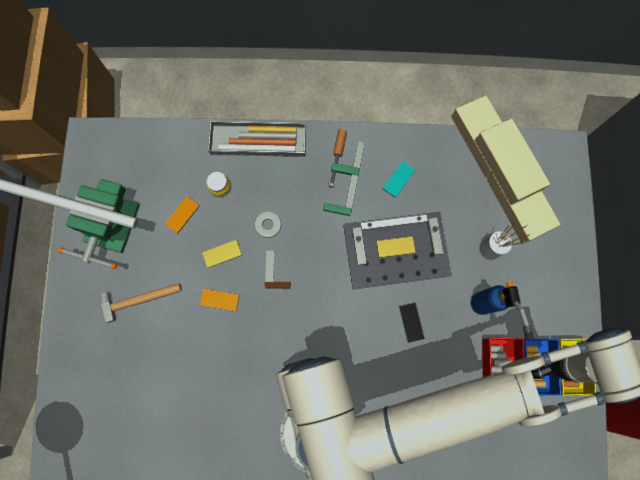

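View pics/side0.png

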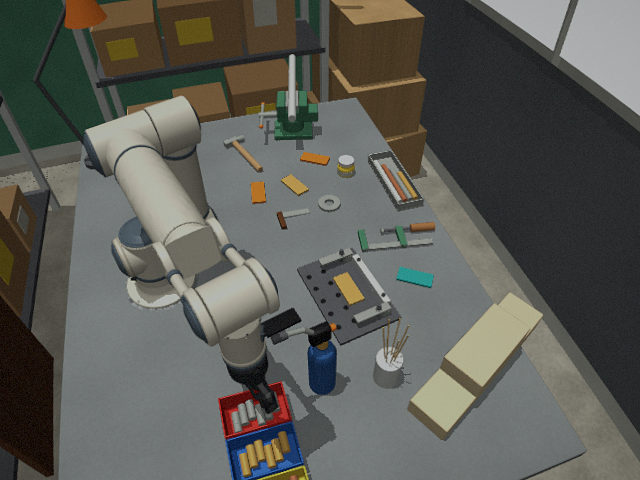

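In the top view, the flat bars left of the fixture are brass-yellow at (222,253), orange at (182,215) and orange at (220,300). The brass one matches `blank_top`, since the orange bars are the look-alikes. The bar in the fixture at (396,247) is `blank_low`; black at (411,322) and turquoise at (398,180) are its look-alikes. I'll confirm this in a crop and measure.

```bash
cat >> h.py <<'E'
def rect(c,roi,z,lo=(20,90,90),hi=(32,255,255)):
    hsv=cv2.cvtColor(c['image'],cv2.COLOR_RGB2HSV); m=cv2.inRange(hsv,lo,hi); k=np.zeros_like(m); x0,y0,x1,y1=roi; k[y0:y1,x0:x1]=m[y0:y1,x0:x1]
    cs,_=cv2.findContours(k,cv2.RETR_EXTERNAL,cv2.CHAIN_APPROX_NONE); b=max(cs,key=cv2.contourArea)
    w=onz(c,b.reshape(-1,2),z)[:,:2]
    (cx,cy),(a,bb),ang=cv2.minAreaRect((w*1000).astype(np.float32))
    if a>bb: a,bb,ang=bb,a,ang+90   # a short; ang = dir of short side
    ang=(ang+90)%180-90
    return np.round([cx,cy,a,bb,ang],1), cv2.contourArea(b)
E
python3 - <<'E'
from h import *
c=load('top0'); im=c['image'][:,:,::-1]
a=cv2.resize(im[190:320,155:285],None,fx=4,fy=4,interpolation=2);b=cv2.resize(im[195:305,330:470],None,fx=4,fy=4,interpolation=2)
b=cv2.copyMakeBorder(b,0,520-440,0,0,0); o=np.hstack([a,b]);print(o.shape)
cv2.imwrite('pics/crop.png',cv2.resize(o,None,fx=.74,fy=.74))
hsv=cv2.cvtColor(c['image'],cv2.COLOR_RGB2HSV)
for u,v in[(222,253),(396,247),(182,215),(220,300)]: print(u,v,hsv[v,u])
print('top',rect(c,(195,230,250,275),.010),'low',rect(c,(360,230,430,265),.022))
s=load('side0')
hs=cv2.cvtColor(s['image'],cv2.COLOR_RGB2HSV);print(hs[184,294],hs[288,349])
print('side top',rect(s,(275,168,315,200),.010),'low',rect(s,(325,265,370,310),.022))
E
```

```text
(520, 1080, 3)
222 253 [ 27 158 202]
396 247 [ 26 161 203]
182 215 [ 18 234 202]
220 300 [ 19 216 203]
top (array([513.4, 309.5,  50.9, 110. ,  22.4]), 558.5) low (array([ 545.1, -211.2,   51.7,  111.3,    8.4]), 574.5)
[ 20 148 178] [ 21 142 180]
side top (array([512.1, 308. ,  50.6, 111.7,  22.4]), 229.0) low (array([ 544.1, -212.4,   52.5,  112. ,    8.4]), 463.0)
```

View pics/crop.png

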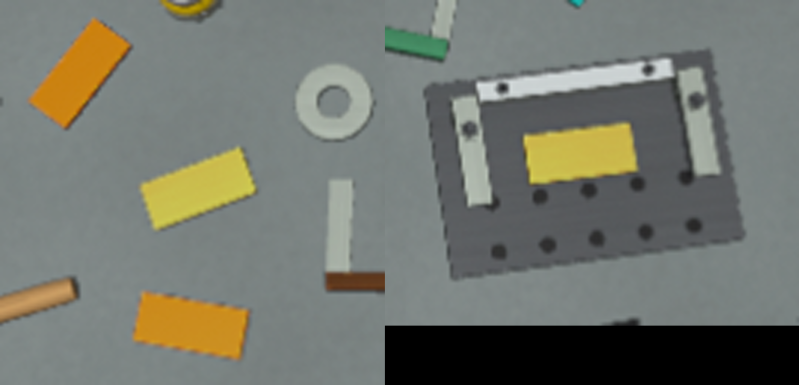

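Run:
```python
from h import *
c=load('top0'); hsv=cv2.cvtColor(c['image'],cv2.COLOR_RGB2HSV)
for p in[(475,290),(500,240),(512,290)]: print(p,onz(c,[p],.0).round(3),onz(c,[p],.3).round(3))
s=load('side0');print('torch base side',onz(s,[(322,388),(390,378)],0).round(3))
# plate
print(hsv[270,380],hsv[280,300],hsv[225,390],hsv[240,436])
m=cv2.inRange(hsv,(0,0,40),(180,255,100)); k=np.zeros_like(m);k[205:295,335:460]=m[205:295,335:460]
k=cv2.morphologyEx(k,cv2.MORPH_CLOSE,np.ones((15,15)));cs,_=cv2.findContours(k,0,1);b=max(cs,key=cv2.contourArea)
w=onz(c,b.reshape(-1,2),.012)[:,:2]*1000;print(cv2.minAreaRect(w.astype(np.float32)),cv2.contourArea(b))
# fence front edge: bright mask
v=c['image'].astype(float).sum(2)/3
def edge(p0,p1,n):
    out=[]
    for t in np.linspace(0,1,n):
        u=p0[0]+t*(p1[0]-p0[0]); vv=p0[1]+t*(p1[1]-p0[1]); ys=np.arange(vv-6,vv+6,.25)
        pr=cv2.remap(v.astype(np.float32),np.full((len(ys),1),u,np.float32),ys[:,None].astype(np.float32),1)[:,0]
        g=np.gradient(cv2.GaussianBlur(pr[:,None],(1,9),0)[:,0]); out.append((u,ys[np.argmin(g)]))
    return np.array(out)
e=edge((366,236),(426,225.5),25); w=onz(c,e,.037)[:,:2]*1000
vx,vy,x0,y0=cv2.fitLine(w.astype(np.float32),cv2.DIST_HUBER,0,.01,.01).ravel(); print('fence edge',w[::6].round(1),np.degrees(np.arctan2(-vx,vy)*1),x0,y0)
```

```text
(475, 290) [[ 0.422 -0.455  0.   ]] [[ 0.387 -0.366  0.3  ]]
(500, 240) [[ 0.577 -0.538  0.   ]] [[ 0.513 -0.433  0.3  ]]
(512, 290) [[ 0.424 -0.569  0.   ]] [[ 0.388 -0.458  0.3  ]]
torch base side [[ 0.379 -0.486  0.   ]
 [ 0.56  -0.513  0.   ]]
[105  16  95] [ 83  16 131] [ 90   8 188] [ 57  13 173]
((556.90771484375, -204.55271911621094), (242.95359802246094, 318.7170715332031), 9.05152416229248) 6482.0
fence edge [[ 584.3 -121.4]
 [ 568.3 -166.1]
 [ 606.5 -211. ]
 [ 614.9 -256.1]
 [ 623.5 -301.4]] -166.89017 609.87213 -235.00735
```

Run:
```python
from h import *
c=load('top0'); im=c['image'][:,:,::-1]
a=cv2.resize(im[200:300,335:460],None,fx=6,fy=6,interpolation=0);cv2.imwrite('pics/crop2.png',a)
s=load('side0');b=cv2.resize(s['image'][240:440,220:420,::-1],None,fx=3,fy=3,interpolation=2);cv2.imwrite('pics/crop3.png',b)
```

```text
(no output)
```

View pics/crop2.png

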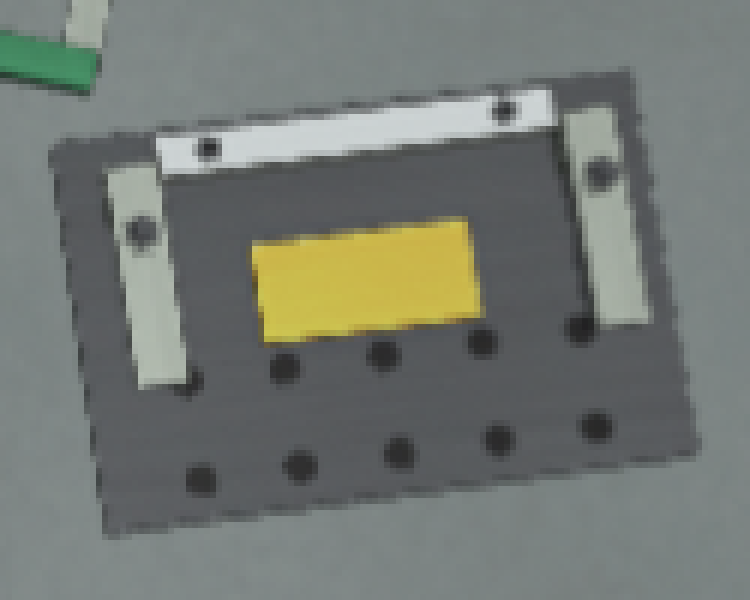

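View pics/crop3.png

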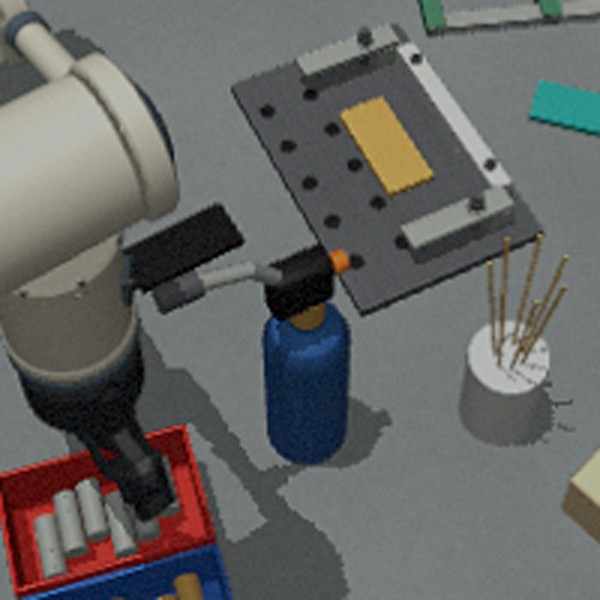

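View pics/wrist0.png

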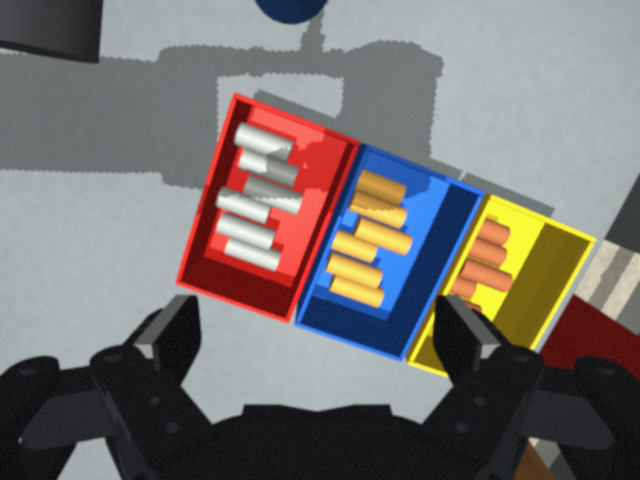

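The crops confirm the brass bar in the top view and show the fence edge. The torch nozzle comes close to the path, so I'll rise first.

Run:
```python
from h import *
c=load('top0')
P=np.array([(160,174),(552,129)])/6+[335,200]-.5; w=onz(c,P,.037)[:,:2]; d=w[0]-w[1];print(w.round(4),'len',np.linalg.norm(d),np.degrees(np.arctan2(-d[0],d[1])))
Q=np.array([(52,147),(632,72),(700,457),(106,537)])/6+[335,200]-.5; q=onz(c,Q,.012)[:,:2];print(q.round(4),q.mean(0))
for i,j in((0,1),(3,2)):
  d=q[i]-q[j];print(np.linalg.norm(d),np.degrees(np.arctan2(-d[0],d[1])))
o=q.mean(0);t=np.radians(8.2); ax=np.array([np.cos(t),np.sin(t)]);print('face via plate',o+.07*ax,'face via edge mid',w.mean(0), 'low->face',(w.mean(0)-[.5446,-.2118])@ax,(np.array([.5446,-.2118])-o)@[-ax[1],ax[0]])
```

```text
[[ 0.5938 -0.1069]
 [ 0.622  -0.3029]] len 0.19801223847650282 8.175742467820664
[[ 0.6121 -0.0543]
 [ 0.6592 -0.3498]
 [ 0.4621 -0.3801]
 [ 0.4155 -0.084 ]] [ 0.53723987 -0.21705307]
0.29922758674158567 9.053498207468763
0.2997518522558338 8.928921519635164
face via plate [ 0.60652421 -0.20706905] face via edge mid [ 0.60789115 -0.20492669] low->face 0.06362440967776756 0.0041495998306801994
```

>>> carry_out:
  series:
    - [[100, 0, 0, -1, 0, 0, 0], [100, 0, 0, -1, 0, 0, 0], [100, 0, 0, -1, 0, 0, 0], [100, 0, 0, 0, 0, 0, 0]]
  newtons: 40

```text
clock: 0.65
position: [0.2136, -0.5612, 0.3554]
tool_rot: [[0.935, 0.356, 0.002], [0.356, -0.935, -0.006], [-0.0, 0.007, -1.0]]
wrist_force: [-0.3, 0.5, -0.6]
opening: 0.997
```

>>> carry_out:
  series:
    - [[100, 0.82, -0.98, 0, 0, 0, 0], [100, 0.82, -0.98, 0, 0, 0, 0], [100, 0.82, -0.98, 0, 0, 0, 0], [100, 0.82, -0.98, 0, 0, 0, 0], [100, 0.82, -0.98, 0, 0, 0, 0], [100, 0.82, -0.98, 0, 0, 0, 0], [100, 0.82, -0.98, 0, 0, 0, 0], [100, 0.82, -0.98, 0, 0, 0, 0]]

```text
clock: 1.65
position: [0.3473, -0.1727, 0.3496]
tool_rot: [[0.935, 0.356, -0.002], [0.356, -0.935, 0.001], [-0.001, -0.002, -1.0]]
wrist_force: [0.3, -0.6, -0.4]
opening: 1.001
```

>>> carry_out:
  series:
    - [[100, 0.82, -0.98, 0, 0, 0, -1], [100, 0.9, -0.91, 0, 0, 0, -1], [100, 0.95, -0.83, 0, 0, 0, -1], [100, 1, -0.74, 0, 0, 0, -1], [100, 1, -0.64, 0, 0, 0, -1], [100, 1, -0.53, 0, 0, 0, -1], [100, 1, -0.42, 0, 0, 0, -1], [100, 1, -0.3, 0, 0, 0, -1]]

```text
clock: 2.65
position: [0.462, 0.1899, 0.3495]
tool_rot: [[0.484, 0.875, -0.002], [0.875, -0.484, -0.001], [-0.002, -0.002, -1.0]]
wrist_force: [-0.7, -0.8, -0.1]
opening: 1.004
```

>>> carry_out:
  series:
    - [[100, 1, 0, 0.5, 0, 0, -1], [100, 1, 0.1, 0.5, 0, 0, -1], [100, 0.7, 0.2, 0.5, 0, 0, -1], [100, 0, 0, 0.5, 0, 0, -1], [100, 0, 0, 0.5, 0, 0, -1], [100, 0, 0, 0.5, 0, 0, -1], [100, 0, 0, 0.5, 0, 0, -1], [100, 0, 0, 0, 0, 0, -1]]

```text
clock: 3.65
position: [0.5169, 0.2813, 0.2067]
tool_rot: [[-0.191, 0.982, -0.006], [0.982, 0.191, -0.003], [-0.002, -0.007, -1.0]]
wrist_force: [0.1, 0.2, 0.4]
opening: 0.999
```

>>> carry_out:
  series:
    - [[100, 0, 0, 0, 0, 0, -1], [100, 0, 0, 0, 0, 0, -1], [100, 0, 0, 0, 0, 0, -0.32], [100, 0, 0, 0, 0, 0, 0]]

```text
clock: 4.15
position: [0.518, 0.2818, 0.2103]
tool_rot: [[-0.381, 0.925, -0.001], [0.925, 0.381, -0.001], [-0.0, -0.001, -1.0]]
wrist_force: [0.1, 0.3, -0.1]
opening: 1.003
```

Run:
```python
from h import *
c=shot('wrist','w1'); print(env.get_obs()['position'].round(4),env.get_obs()['joints'].round(1))
print(rect(c,(0,0,640,480),.010))
```

```text
[0.518  0.2819 0.2106] [ 25.2   3.5  74.4   0.  102.1   2.9]
(array([509.1, 321.2,  50. ,  88.3,  22.7]), 5666.0)
```

View pics/w1.png

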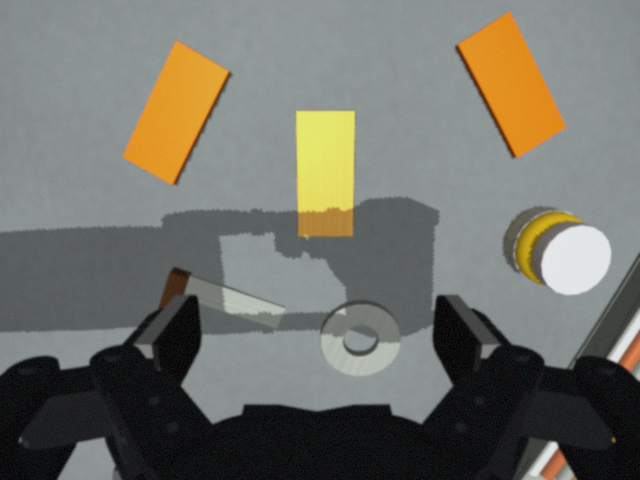

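The brass blank is centred near (325,173), with its far end at row 110 and its near end, in shadow, at row 237. I'll re-measure with the shadowed part included.

Run:
```python
from h import *
c=load('w1'); hsv=cv2.cvtColor(c['image'],cv2.COLOR_RGB2HSV);print(hsv[220,320],hsv[150,320])
r,a=rect(c,(285,100,370,250),.010,(14,110,60),(34,255,255)); print(r)
R=env.get_obs()['tool_rot'];d=np.r_[r[:2]/1000,0.]-env.get_obs()['position'];d[2]=0;print('avg tgt move tool mm',(R.T@d*1000).round(1))
```

```text
[ 19 172 176] [ 31 139 230]
[513.3 311.1  49.5 109.   22.5]
avg tgt move tool mm [28.8  6.8 -0. ]
```

>>> carry_out:
  series:
    - [[70, 0.7, 0.17, 0, 0, 0, 0], [70, 0, 0, 0.85, 0, 0, 0], [70, 0, 0, 0.85, 0, 0, 0], [70, 0, 0, 0.85, 0, 0, 0], [70, 0, 0, 0.85, 0, 0, 0], [70, 0, 0, 0.85, 0, 0, 0], [70, 0, 0, 0, 0, 0, 0], [70, 0, 0, 0, 0, 0, 0]]

```text
clock: 5.2
position: [0.5144, 0.3107, 0.0428]
tool_rot: [[-0.381, 0.924, 0.001], [0.924, 0.381, 0.001], [0.0, 0.002, -1.0]]
wrist_force: [0.2, 0.2, 0.5]
opening: 0.699
```

Run:
```python
from h import *
c=shot('wrist','w2'); o=env.get_obs();print(o['position'].round(4),o['opening'],o['wrist_force'])
r,a=rect(c,(200,100,450,450),.010,(14,110,60),(34,255,255));print(r)
```

```text
[0.5149 0.311  0.0435] 0.7016038020820077 [ 0.9161019  -0.53967497  0.30629696]
[513.2 311.5  49.8 109.8  22.6]
```

View pics/w2.png

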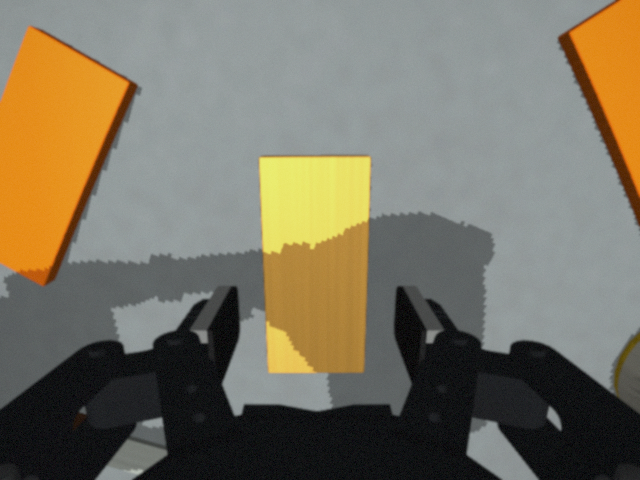

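The blank (column ~317) sits centred between the pads (227 and 408). Now I'll descend and feel for the bench.

>>> carry_out:
  series:
    - [[70, 0, 0, 0.4, 0, 0, 0], [70, 0, 0, 0.4, 0, 0, 0], [70, 0, 0, 0.1, 0, 0, 0], [70, 0, 0, 0.05, 0, 0, 0], [70, 0, 0, 0, 0, 0, 0]]

```text
clock: 5.88
position: [0.514, 0.3105, 0.0034]
tool_rot: [[-0.382, 0.924, 0.0], [0.924, 0.382, 0.0], [0.0, 0.0, -1.0]]
wrist_force: [-0.0, -0.6, -0.2]
opening: 0.701
```

>>> carry_out:
  series:
    - [[70, 0, 0, 0.05, 0, 0, 0], [70, 0, 0, 0, 0, 0, 0]]

```text
clock: 6.12
position: [0.5139, 0.3104, 0.0014]
tool_rot: [[-0.382, 0.924, 0.0], [0.924, 0.382, 0.0], [-0.0, 0.0, -1.0]]
wrist_force: [0.6, -0.2, 0.1]
opening: 0.7
```

>>> carry_out:
  series:
    - [[70, 0, 0, 0.05, 0, 0, 0], [70, 0, 0, 0, 0, 0, 0]]

```text
clock: 6.38
position: [0.5137, 0.3104, -0.0009]
tool_rot: [[-0.382, 0.924, -0.0], [0.924, 0.382, -0.0], [0.0, -0.0, -1.0]]
wrist_force: [-0.0, -0.3, -0.1]
opening: 0.7
```

>>> carry_out:
  series:
    - [[70, 0, 0, 0.05, 0, 0, 0], [70, 0, 0, 0, 0, 0, 0]]

```text
clock: 6.62
position: [0.5137, 0.3103, -0.003]
tool_rot: [[-0.382, 0.924, -0.0], [0.924, 0.382, -0.0], [-0.0, -0.0, -1.0]]
wrist_force: [0.6, 0.8, -0.2]
opening: 0.699
```

>>> carry_out:
  series:
    - [[65, 0, 0, 0.05, 0, 0, 0], [65, 0, 0, 0, 0, 0, 0]]

```text
clock: 6.88
position: [0.514, 0.3105, -0.004]
tool_rot: [[-0.382, 0.924, 0.0], [0.924, 0.382, 0.0], [0.0, 0.001, -1.0]]
wrist_force: [-1.4, -1.0, 3.9]
opening: 0.653
```

>>> carry_out:
  series:
    - [[65, 0, 0, -0.08, 0, 0, 0], [50, 0, 0, 0, 0, 0, 0], [40, 0, 0, 0, 0, 0, 0], [40, 0, 0, 0, 0, 0, 0], [40, 0, 0, 0, 0, 0, 0]]
  newtons: 60

```text
clock: 7.5
position: [0.5142, 0.3106, -0.0008]
tool_rot: [[-0.382, 0.924, 0.001], [0.924, 0.382, 0.001], [0.0, 0.001, -1.0]]
wrist_force: [-1.2, -0.9, 5.2]
opening: 0.567
```

>>> carry_out:
  series:
    - [[40, 0, 0, -0.2, 0, 0, 0], [40, 0, 0, -0.4, 0, 0, 0], [40, 0, 0, -1, 0, 0, 0], [40, 0, 0, -1, 0, 0, 0], [40, 0, 0, -1, 0, 0, 0], [40, 0, 0, 0, 0, 0, 0]]

```text
clock: 8.25
position: [0.5157, 0.3114, 0.1476]
tool_rot: [[-0.382, 0.924, 0.008], [0.924, 0.382, 0.004], [0.001, 0.009, -1.0]]
wrist_force: [1.0, 0.8, -4.1]
opening: 0.562
```

Run:
```python
from h import *
c=shot('wrist','w3'); o=env.get_obs();print(o['position'].round(4),o['opening'],o['wrist_force'])
```

```text
[0.5145 0.3108 0.1441] 0.5657087389672539 [ 0.24076507  0.03938082 -4.94028029]
```

View pics/w3.png

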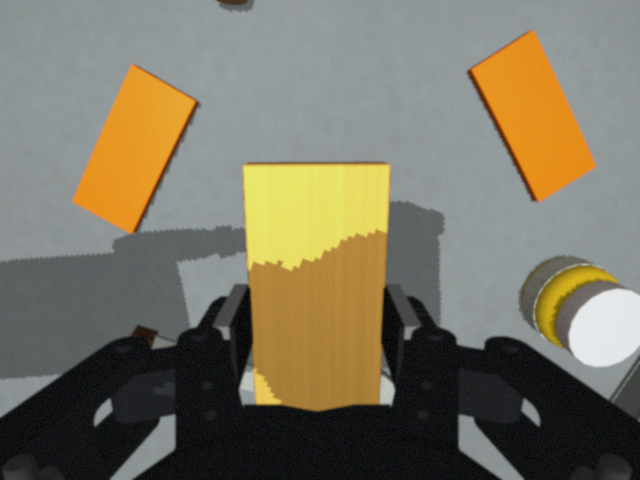

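```bash
cat > held.py <<'E'
from h import *
def held(fn):
    c=load(fn);o=env.get_obs();p=o['position'];R=o['tool_rot']
    hsv=cv2.cvtColor(c['image'],cv2.COLOR_RGB2HSV);m=cv2.inRange(hsv,(14,110,60),(34,255,255))
    k=np.zeros_like(m);k[120:270,225:410]=m[120:270,225:410]
    L=[];Rr=[]
    for v in range(185,265,5):
        u=np.flatnonzero(k[v]);L.append((u[0]-.5,v));Rr.append((u[-1]+.5,v))
    T=[]
    for u in range(260,376,6):
        v=np.flatnonzero(k[:,u]);T.append((u,v[0]-.5))
    f=lambda q:(onz(c,q,p[2]+.011)-p)@R*1000
    l,r,t=f(L),f(Rr),f(T)
    print('y edges',l[:,1].mean(),r[:,1].mean(),'far x',t[:,0].mean(),'tilt deg',np.degrees(np.polyfit(t[:,1],t[:,0],1)[0]),np.degrees(np.polyfit(l[:,0],l[:,1],1)[0]),np.degrees(np.polyfit(r[:,0],r[:,1],1)[0]))
E
python3 -c "
from held import *
held('w3')"
```

```text
y edges -24.487369006211733 26.509143033363475 far x 56.24322882453144 tilt deg -0.07425770502525354 0.11690005036943406 -0.5216762362029203
```

>>> carry_out:
  series:
    - [[40, -0.88, -0.31, 0, 0, 0, 0], [40, -0.88, -0.31, 0, 0, 0, 0], [40, -0.88, -0.31, 0, 0, 0, 0], [40, -0.88, -0.31, 0, 0, 0, 0], [40, -0.88, -0.31, 0, 0, 0, 0], [40, -0.88, -0.31, 0, 0, 0, 0], [40, -0.88, -0.31, 0, 0, 0, 0], [40, -0.88, -0.31, 0, 0, 0, 0]]

```text
clock: 9.3
position: [0.5283, 0.0111, 0.1392]
tool_rot: [[-0.382, 0.924, -0.005], [0.924, 0.382, 0.0], [0.002, -0.004, -1.0]]
wrist_force: [1.4, -0.5, -3.3]
opening: 0.562
```

>>> carry_out:
  series:
    - [[40, -0.88, -0.31, 0, 0, 0, 0], [40, -0.88, -0.31, 0, 0, 0, 0], [40, -0.88, -0.31, 0, 0, 0, 0], [40, -0.88, -0.31, 0, 0, 0, 0], [40, -0.88, -0.31, 0, 0, 0, 1], [40, -0.88, -0.31, 0, 0, 0, 1], [40, 0, 0, 0, 0, 0, 0.82], [40, 0, 0, 0, 0, 0, 0]]

```text
clock: 10.3
position: [0.5371, -0.2113, 0.1394]
tool_rot: [[-0.145, 0.989, -0.004], [0.989, 0.145, 0.002], [0.003, -0.004, -1.0]]
wrist_force: [-0.2, 0.3, -4.0]
opening: 0.559
```

Run:
```python
from h import *
o=env.get_obs();print(o['position'].round(4),o['tool_rot'].round(3),o['opening'],o['joints'].round(1))
c=shot('top','t1');c=shot('side','s1');c=shot('wrist','w4')
```

```text
[ 0.5371 -0.2113  0.1394] [[-0.145  0.989 -0.004]
 [ 0.989  0.145  0.002]
 [ 0.003 -0.004 -1.   ]] 0.5592168763991151 [-24.9   2.   83.1   0.   95.1 -33.2]
```

View pics/t1.png

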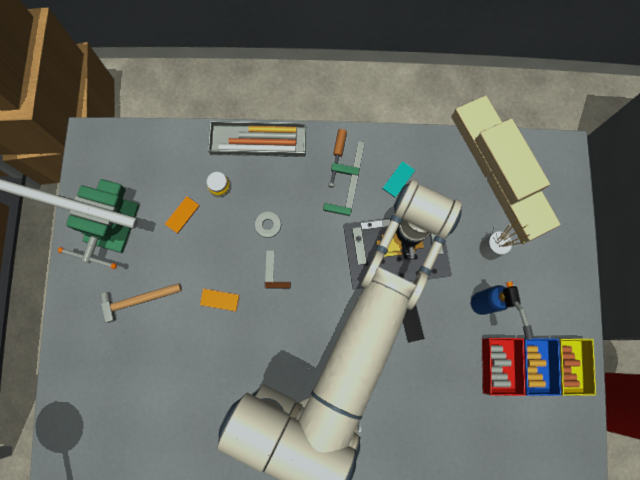

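View pics/s1.png

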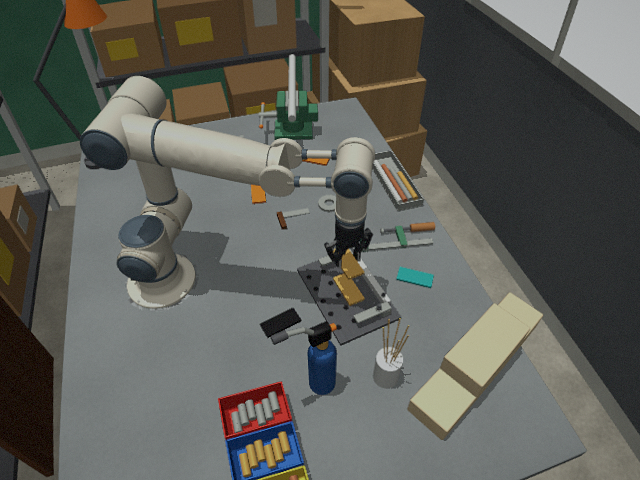

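View pics/w4.png

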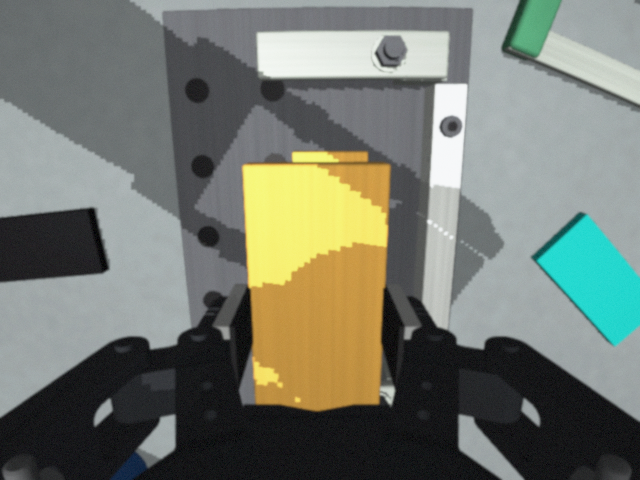

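The low blank's far end shows past the held one (row 152, cols 292–368), so I can measure the offset in this one view.

Run:
```python
from held import *
held('w4')
c=load('w4');o=env.get_obs();p=o['position'];R=o['tool_rot']
hsv=cv2.cvtColor(c['image'],cv2.COLOR_RGB2HSV);m=cv2.inRange(hsv,(14,110,60),(34,255,255))
for v in (154,156,158,160): u=np.flatnonzero(m[v,270:400])+270; print(v,u[0],u[-1])
T=[(u,np.flatnonzero(m[130:,u])[0]+130-.5) for u in range(298,364,4)]
f=lambda q,z:(onz(c,q,z)-p)@R*1000
t=f(T,.022);print('low far x',t[:,0].mean(),'tilt',np.degrees(np.polyfit(t[:,1],t[:,0],1)[0]))
u=np.flatnonzero(m[156,270:400])+270;e=f([(u[0]-.5,156),(u[-1]+.5,156)],.022);print('low y',e[:,1])
g=cv2.cvtColor(c['image'],cv2.COLOR_RGB2GRAY).astype(float)
E1=[]
for v in list(range(95,180,6)):
    row=g[v,410:446];d=np.diff(row);E1.append((410+np.argmax(d)+.5,v))
w=f(E1,.037);print('fence edge y',w[::3].round(1).tolist(),'tilt',np.degrees(np.polyfit(w[:,0],w[:,1],1)[0]),'med y',np.median(w[:,1]))
cv2.imwrite('pics/c4.png',cv2.resize(c['image'][60:240,230:480,::-1],None,fx=3,fy=3,interpolation=0))
```

```text
y edges -25.57921690744201 24.18875373801292 far x 58.75126999814729 tilt deg 4.248986026918474 0.646930011551525 -0.33538537650208206
154 292 367
156 292 367
158 292 367
160 292 367
low far x 54.28803761363449 tilt 0.018205089422555595
low y [-17.12550906  32.88338746]
fence edge y [[88.2, 69.8, 104.1], [77.7, 69.9, 104.0], [67.0, 70.6, 104.0], [56.1, 70.7, 104.0], [45.0, 70.8, 104.0]] tilt -0.7935729072513984 med y 70.34160219778856
```

View pics/c4.png

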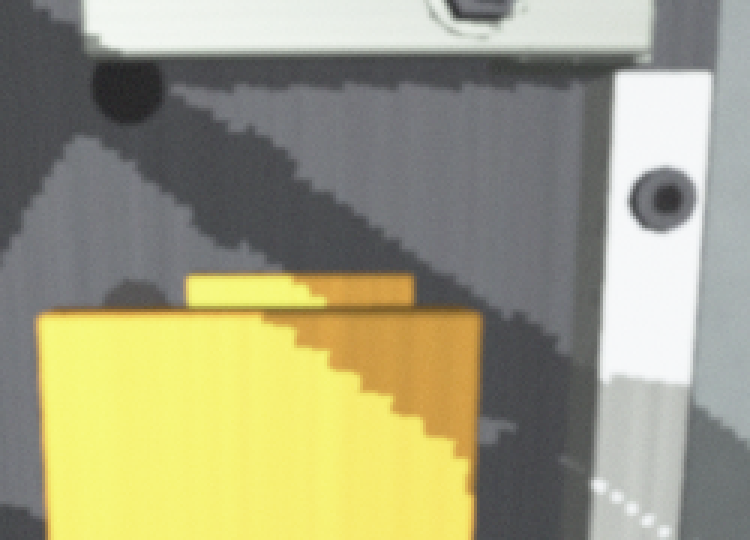

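>>> carry_out:
  series:
    - [[40, -0.05, 0.22, 0, 0, 0, 0], [40, 0, 0, 0.6, 0, 0, 0], [40, 0, 0, 0.6, 0, 0, 0], [40, 0, 0, 0.6, 0, 0, 0], [40, 0, 0, 0.5, 0, 0, 0], [40, 0, 0, 0.2, 0, 0, 0], [40, 0, 0, 0, 0, 0, 0], [40, 0, 0, 0, 0, 0, 0]]

```text
clock: 11.45
position: [0.548, -0.2124, 0.0438]
tool_rot: [[-0.145, 0.989, 0.002], [0.989, 0.145, -0.001], [-0.001, 0.002, -1.0]]
wrist_force: [0.5, -0.4, -4.9]
opening: 0.564
```

Run:
```python
from h import *
o=env.get_obs();print(o['position'].round(4),o['tool_rot'].round(4),o['opening'],o['wrist_force'])
c=shot('side','s2');d=shot('wrist','w5')
a=cv2.resize(c['image'][240:340,290:410,::-1],None,fx=5,fy=5,interpolation=2)
cv2.imwrite('pics/c5.png',a)
```

```text
[ 0.548  -0.2124  0.0438] [[-1.452e-01  9.894e-01  1.900e-03]
 [ 9.894e-01  1.452e-01 -9.000e-04]
 [-1.100e-03  1.800e-03 -1.000e+00]] 0.5638308200297433 [ 0.51196183 -0.42255364 -4.8670768 ]
```

View pics/c5.png

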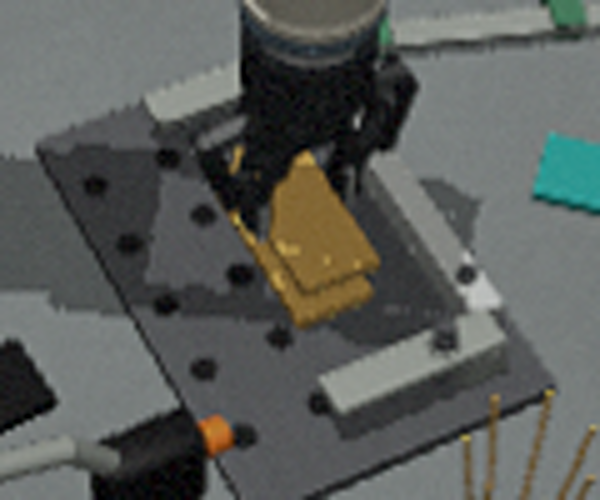

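View pics/w5.png

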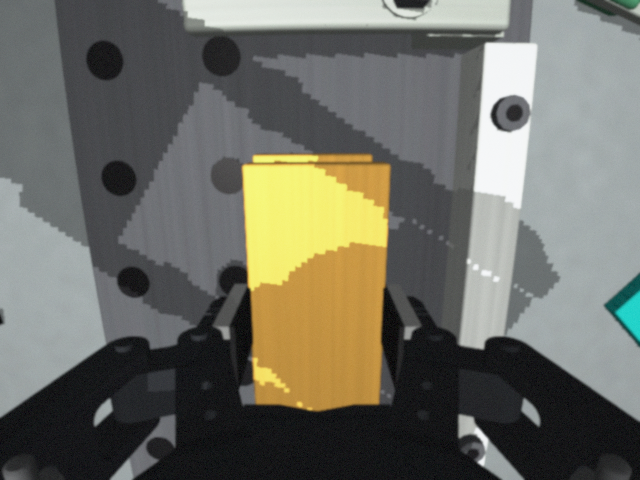

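Run:
```python
from h import *
c=load('w5');o=env.get_obs();p=o['position'];R=o['tool_rot']
hsv=cv2.cvtColor(c['image'],cv2.COLOR_RGB2HSV);m=cv2.inRange(hsv,(14,110,60),(34,255,255))
for v in (153,155,157,159,161,163,165,170,185): u=np.flatnonzero(m[v,230:410])+230; print(v,u[[0,-1]] if len(u) else None)
T=[(u,np.flatnonzero(m[130:,u])[0]+130-.5) for u in range(258,366,4)]
Th=[(u,np.flatnonzero(m[130:,u])[0]+130-.5) for u in (246,248,376,380,384,387)]
f=lambda q,z:(onz(c,q,z)-p)@R*1000
t=f(T,.022);print('low far x',t[:,0].mean(),'tilt',np.degrees(np.polyfit(t[:,1],t[:,0],1)[0]))
t=f(Th,p[2]+.011);print('held far x',t[:,0].round(2))
u=np.flatnonzero(m[157,230:410])+230;print('low y',f([(u[0]-.5,157),(u[-1]+.5,157)],.022)[:,1])
u=np.flatnonzero(m[167,230:410])+230;print('held y',f([(u[0]-.5,167),(u[-1]+.5,167)],p[2]+.011)[:,1])
```

```text
153 [325 365]
155 [254 371]
157 [253 372]
159 [253 372]
161 [253 372]
163 [248 387]
165 [242 389]
170 [242 390]
185 [242 389]
low far x 57.56750032856506 tilt 0.4186350097712081
held far x [56.01 56.33 56.62 56.62 56.62 56.3 ]
low y [-26.85856917  22.98085501]
held y [-25.72765245  24.52050936]
```

>>> carry_out:
  series:
    - [[40, 0.03, -0.03, 0, 0, 0, 0], [40, 0, 0, 0.25, 0, 0, 0], [40, 0, 0, 0.15, 0, 0, 0], [40, 0, 0, 0.05, 0, 0, 0], [40, 0, 0, 0, 0, 0, 0]]

```text
clock: 12.18
position: [0.5457, -0.211, 0.0241]
tool_rot: [[-0.145, 0.989, -0.001], [0.989, 0.145, 0.0], [0.0, -0.001, -1.0]]
wrist_force: [1.1, 0.7, -4.1]
opening: 0.562
```

>>> carry_out:
  series:
    - [[40, 0, 0, 0.05, 0, 0, 0], [40, 0, 0, 0, 0, 0, 0]]

```text
clock: 12.42
position: [0.5459, -0.2111, 0.0225]
tool_rot: [[-0.145, 0.989, 0.0], [0.989, 0.145, -0.0], [-0.0, 0.0, -1.0]]
wrist_force: [0.9, -0.2, -4.2]
opening: 0.56
```

>>> carry_out:
  series:
    - [[40, 0, 0, 0.03, 0, 0, 0], [40, 0, 0, 0, 0, 0, 0]]

```text
clock: 12.68
position: [0.5459, -0.2111, 0.0213]
tool_rot: [[-0.145, 0.989, 0.0], [0.989, 0.145, -0.0], [-0.0, 0.0, -1.0]]
wrist_force: [-0.1, 0.3, -4.5]
opening: 0.567
```

>>> carry_out:
  series:
    - [[40, 0, 0, 0.02, 0, 0, 0], [40, 0, 0, 0, 0, 0, 0]]

```text
clock: 12.92
position: [0.5462, -0.2112, 0.0213]
tool_rot: [[-0.145, 0.989, 0.001], [0.989, 0.145, -0.0], [-0.001, 0.001, -1.0]]
wrist_force: [-1.0, 0.2, 0.7]
opening: 0.566
```

Contact: the vertical force went from -4.5 to +0.7 N. I'll release partway and rise.

>>> carry_out:
  series:
    - [[59, 0, 0, 0, 0, 0, 0], [63, 0, 0, 0, 0, 0, 0], [68, 0, 0, 0, 0, 0, 0], [70, 0, 0, 0, 0, 0, 0], [70, 0, 0, -0.2, 0, 0, 0], [70, 0, 0, -0.6, 0, 0, 0], [70, 0, 0, -1, 0, 0, 0], [70, 0, 0, 0, 0, 0, 0]]

```text
clock: 13.92
position: [0.5481, -0.2121, 0.0978]
tool_rot: [[-0.145, 0.989, 0.008], [0.989, 0.145, -0.004], [-0.005, 0.007, -1.0]]
wrist_force: [0.7, 0.6, -0.4]
opening: 0.698
```

Run:
```python
from h import *
o=env.get_obs();print(o['position'].round(4),o['opening'],o['wrist_force'])
c=shot('wrist','w6');s=shot('side','s3')
cv2.imwrite('pics/c6.png',cv2.resize(s['image'][240:340,290:410,::-1],None,fx=5,fy=5,interpolation=2))
```

```text
[ 0.5481 -0.2121  0.0978] 0.6981719979888025 [ 0.72228592  0.59154113 -0.35478073]
```

View pics/w6.png

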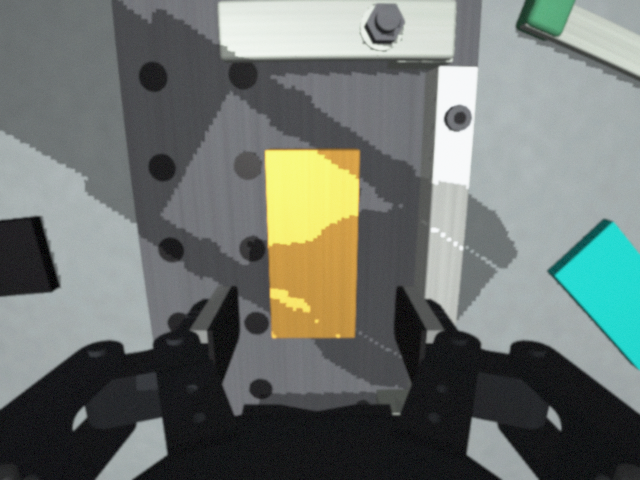

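View pics/c6.png

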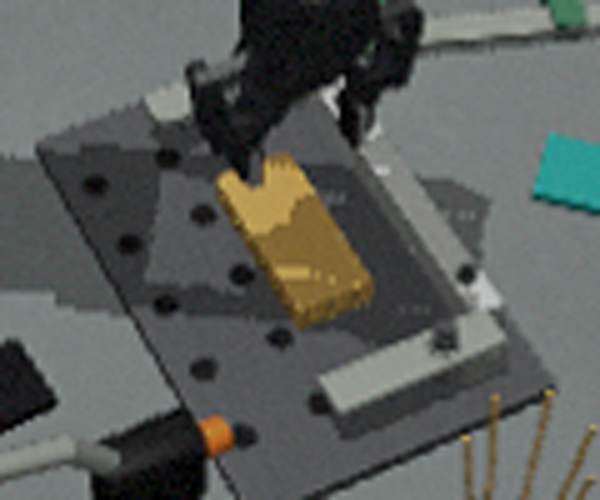

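The pile looks square in both views, with the edges coinciding at about (318,243) in the wrist view. Next I'll turn the tool 90° to push with the sides of both fingers.

>>> carry_out:
  series:
    - [[62, 0, 0, -0.2, 0, 0, 1], [62, 0, 0, 0, 0, 0, 1], [62, 0, 0, 0, 0, 0, 1], [62, 0, 0, 0, 0, 0, 1], [62, 0, 0, 0, 0, 0, 1], [62, 0, 0, 0, 0, 0, 1], [62, 0, 0, 0, 0, 0, 1], [62, 0, 0, 0, 0, 0, 1]]

```text
clock: 15.02
position: [0.5451, -0.2107, 0.0986]
tool_rot: [[0.527, 0.85, -0.003], [0.85, -0.527, 0.001], [-0.0, -0.003, -1.0]]
wrist_force: [-0.3, 0.4, -0.0]
opening: 0.621
```

>>> carry_out:
  series:
    - [[62, 0, 0, 0, 0, 0, 1], [62, 0, 0, 0, 0, 0, 1], [62, 0, 0, 0, 0, 0, 1], [62, 0, 0, 0, 0, 0, 1], [62, 0, 0, 0, 0, 0, 1], [62, 0, 0, 0, 0, 0, 1], [62, 0, 0, 0, 0, 0, 1], [62, 0, 0, 0, 0, 0, 1]]

```text
clock: 16.02
position: [0.5451, -0.2107, 0.0986]
tool_rot: [[0.95, 0.312, -0.003], [0.312, -0.95, 0.001], [-0.002, -0.002, -1.0]]
wrist_force: [0.2, 0.1, -0.5]
opening: 0.619
```

>>> carry_out:
  series:
    - [[62, 0, 0, 0, 0, 0, 1], [62, 0, 0, 0, 0, 0, 0.85], [62, -0.8, 0, 0, 0, 0, 0], [62, -0.8, 0, 0, 0, 0, 0], [62, 0, 0, 0, 0, 0, 0], [62, 0, 0, 0, 0, 0, 0]]

```text
clock: 16.77
position: [0.4828, -0.221, 0.0998]
tool_rot: [[0.987, 0.158, -0.001], [0.158, -0.987, 0.001], [-0.0, -0.001, -1.0]]
wrist_force: [-0.1, -0.1, 0.0]
opening: 0.617
```

Run:
```python
from h import *
o=env.get_obs();print(o['position'].round(4),o['tool_rot'].round(4).tolist(),o['joints'].round(1),o['opening'],o['wrist_force'])
c=shot('wrist','w7')
```

```text
[ 0.4828 -0.221   0.0998] [[0.9875, 0.1578, -0.0005], [0.1578, -0.9875, 0.0007], [-0.0004, -0.0007, -1.0]] [-28.3  -4.6  93.7   0.   90.9  52.6] 0.6170740675661744 [-0.10058304 -0.07179345  0.02672027]
```

View pics/w7.png

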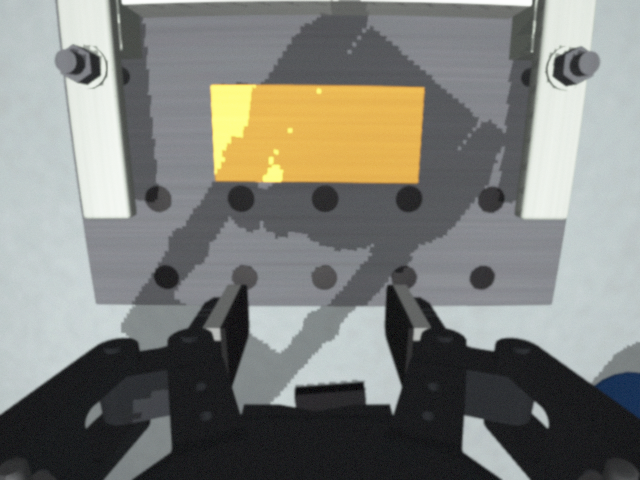

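The pile spans cols 210–425, rows 84–183, with its near edge ahead of the fingers. I'll measure it, the plate edge and the fence in the tool frame.

Run:
```python
from h import *
c=load('w7');o=env.get_obs();p=o['position'];R=o['tool_rot']
r,a=rect(c,(180,60,460,200),.032,(14,110,60),(34,255,255));print(r,((np.r_[r[:2]/1000,0]-p)@R*1000).round(1))
g=cv2.cvtColor(c['image'],cv2.COLOR_RGB2GRAY).astype(float)
f=lambda q,z:(onz(c,q,z)-p)@R*1000
def fit(us,v0,v1,z,sg):
    q=[]
    for u in us:
        d=np.diff(g[v0:v1,u])*sg; q.append((u,v0+np.argmax(d)+.5))
    w=f(q,z);k=cv2.fitLine(w[:,:2].astype(np.float32),cv2.DIST_HUBER,0,.01,.01).ravel();return w[:,0].round(1)[::5],np.degrees(np.arctan(k[0]/k[1]))
print('plate',fit(range(120,190,4),296,312,.012,1),fit(list(range(120,190,4))+list(range(470,545,4)),296,312,.012,1))
print('fence bottom',fit(list(range(150,260,5))+list(range(400,500,5)),8,26,.012,1))
```

```text
[ 545.7 -210.3   50.2  110.     8.5] [63.6 -0.5 99.9]
plate (array([-43. , -42.9, -42.7, -43.3]), np.float32(0.53745824)) (array([-43. , -42.9, -42.7, -43.3, -43.7, -43.8, -44. , -43.5]), np.float32(-0.22764769))
fence bottom (array([127.5, 127.1, 127.2, 126.9, 127.2, 126.9, 127.2, 126.5, 127.4]), np.float32(-0.13964753))
```

>>> carry_out:
  series:
    - [[62, 0, -0.01, 0.5, 0, 0, 0], [62, 0, 0, 0.6, 0, 0, 0], [62, 0, 0, 0.6, 0, 0, 0], [62, 0, 0, 0.3, 0, 0, 0], [62, 0, 0, 0.12, 0, 0, 0], [62, 0, 0, 0.1, 0, 0, 0], [62, 0, 0, 0, 0, 0, 0], [62, 0, 0, 0, 0, 0, 0]]

```text
clock: 17.82
position: [0.4831, -0.221, 0.0124]
tool_rot: [[0.987, 0.158, 0.001], [0.158, -0.987, -0.001], [0.001, 0.001, -1.0]]
wrist_force: [0.0, 0.3, -0.7]
opening: 0.622
```

Run:
```python
from h import *
o=env.get_obs();print(o['position'].round(4),o['opening'],o['wrist_force'])
s=shot('side','s4')
cv2.imwrite('pics/c8.png',cv2.resize(s['image'][230:330,290:410,::-1],None,fx=5,fy=5,interpolation=2))
```

```text
[ 0.4831 -0.221   0.0124] 0.6220126446284573 [ 0.0285932   0.25066569 -0.69911839]
```

View pics/c8.png

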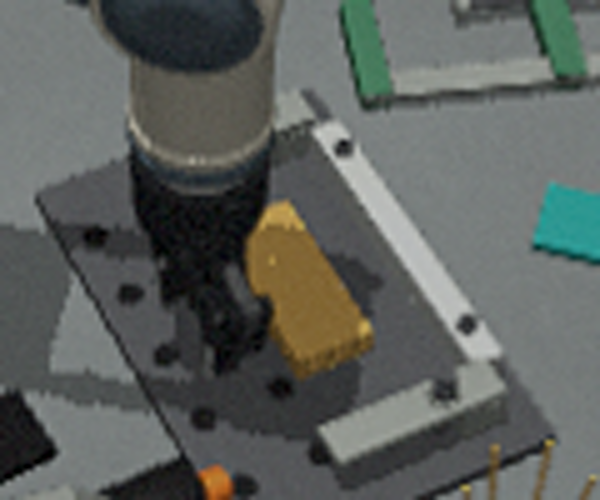

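>>> carry_out:
  series:
    - [[62, 0, 0, 0.04, 0, 0, 0], [62, 0.2, 0, 0, 0, 0, 0], [62, 0.2, 0, 0, 0, 0, 0], [62, 0.1, 0, 0, 0, 0, 0], [62, 0.05, 0, 0, 0, 0, 0], [62, 0.05, 0, 0, 0, 0, 0], [62, 0, 0, 0, 0, 0, 0]]

```text
clock: 18.75
position: [0.5064, -0.217, 0.0101]
tool_rot: [[0.987, 0.158, -0.0], [0.158, -0.987, 0.0], [-0.0, -0.0, -1.0]]
wrist_force: [0.1, 1.0, -0.1]
opening: 0.62
```

>>> carry_out:
  series:
    - [[62, 0.04, 0, 0, 0, 0, 0], [62, 0.04, 0, 0, 0, 0, 0], [62, 0.04, 0, 0, 0, 0, 0], [62, 0, 0, 0, 0, 0, 0]]

```text
clock: 19.25
position: [0.511, -0.2164, 0.0101]
tool_rot: [[0.987, 0.158, -0.0], [0.158, -0.987, -0.0], [-0.0, 0.0, -1.0]]
wrist_force: [-1.8, -1.1, 1.0]
opening: 0.618
```

Contact came at about 28 mm of travel, as predicted. Now I'll slide gently.

>>> carry_out:
  series:
    - [[62, 0.03, 0, 0, 0, 0, 0], [62, 0.04, 0, 0, 0, 0, 0], [62, 0.04, 0, 0, 0, 0, 0], [62, 0.04, 0, 0, 0, 0, 0], [62, 0.04, 0, 0, 0, 0, 0], [62, 0.04, 0, 0, 0, 0, 0], [62, 0.04, 0, 0, 0, 0, 0], [62, 0.04, 0, 0, 0, 0, 0]]

```text
clock: 20.25
position: [0.5234, -0.2142, 0.01]
tool_rot: [[0.987, 0.158, -0.0], [0.158, -0.987, 0.0], [-0.0, -0.0, -1.0]]
wrist_force: [-3.4, -0.1, 0.7]
opening: 0.617
```

Run:
```python
from h import *
c=shot('wrist','w9');s=shot('side','s5')
cv2.imwrite('pics/c9.png',cv2.resize(s['image'][230:330,290:410,::-1],None,fx=5,fy=5,interpolation=2))
```

```text
(no output)
```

View pics/w9.png

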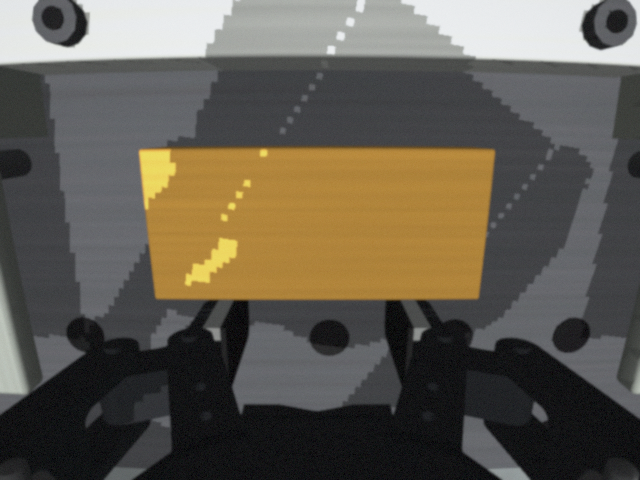

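View pics/c9.png

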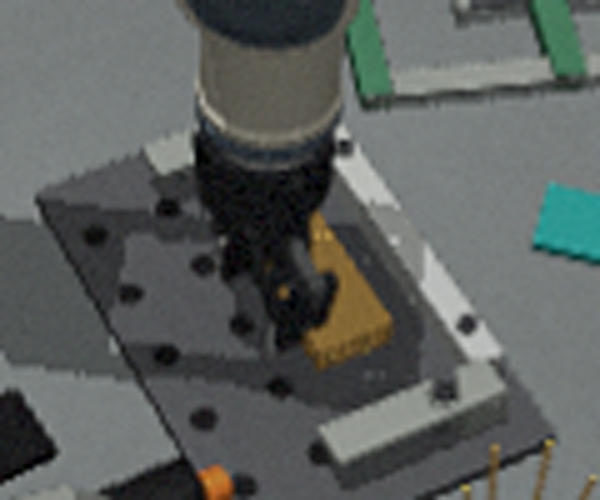

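The pile is square to the fence and moving as one at about 3.4 N. I'll go on.

>>> carry_out:
  series:
    - [[62, 0.04, 0, 0, 0, 0, 0], [62, 0.04, 0, 0, 0, 0, 0], [62, 0.04, 0, 0, 0, 0, 0], [62, 0.04, 0, 0, 0, 0, 0], [62, 0.04, 0, 0, 0, 0, 0], [62, 0.04, 0, 0, 0, 0, 0], [62, 0.04, 0, 0, 0, 0, 0], [62, 0.04, 0, 0, 0, 0, 0]]

```text
clock: 21.35
position: [0.5361, -0.2122, 0.01]
tool_rot: [[0.987, 0.158, -0.0], [0.158, -0.987, 0.0], [-0.0, -0.0, -1.0]]
wrist_force: [-2.8, -1.4, 0.9]
opening: 0.619
```

>>> carry_out:
  series:
    - [[62, 0.04, 0, 0, 0, 0, 0], [62, 0.04, 0, 0, 0, 0, 0], [62, 0.04, 0, 0, 0, 0, 0], [62, 0.04, 0, 0, 0, 0, 0], [62, 0.03, 0, 0, 0, 0, 0], [62, 0.02, 0, 0, 0, 0, 0]]

```text
clock: 22.1
position: [0.5443, -0.2109, 0.01]
tool_rot: [[0.987, 0.158, -0.0], [0.158, -0.987, 0.0], [-0.0, -0.0, -1.0]]
wrist_force: [-3.5, -0.9, 0.5]
opening: 0.62
```

Run:
```python
from h import *
c=shot('wrist','w10');o=env.get_obs();p=o['position'];R=o['tool_rot'];print(p.round(4),o['wrist_force'])
r,a=rect(c,(60,60,600,330),.032,(14,110,60),(34,255,255));print(r,((np.r_[r[:2]/1000,0]-p)@R*1000).round(1))
```

```text
[ 0.5444 -0.2109  0.01  ] [-1.50285214 -0.15883932  0.49384847]
[ 579.6 -204.5   50.7  109.8    9. ] [35.8 -0.7 10. ]
```

View pics/w10.png

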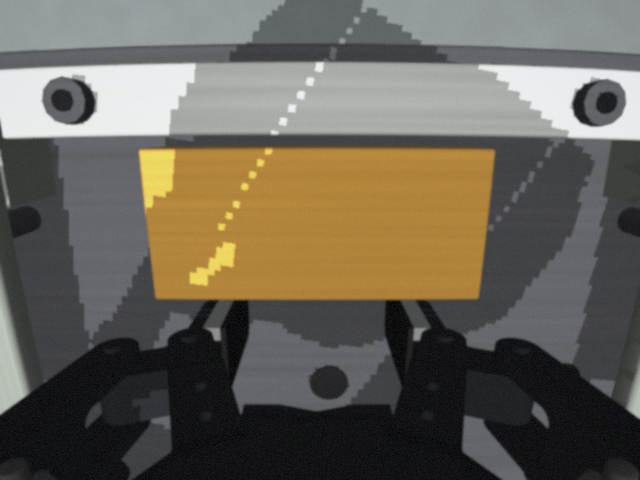

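>>> carry_out:
  series:
    - [[62, 0.02, 0, 0, 0, 0, 0], [62, 0.02, 0, 0, 0, 0, 0], [62, 0.02, 0, 0, 0, 0, 0], [62, 0.02, 0, 0, 0, 0, 0]]

```text
clock: 22.65
position: [0.5475, -0.2104, 0.0101]
tool_rot: [[0.987, 0.158, -0.0], [0.158, -0.987, 0.0], [-0.0, -0.0, -1.0]]
wrist_force: [-1.6, 0.9, 1.4]
opening: 0.617
```

>>> carry_out:
  series:
    - [[62, 0.015, 0, 0, 0, 0, 0], [62, 0.01, 0, 0, 0, 0, 0], [62, 0, 0, 0, 0, 0, 0]]

```text
clock: 23.02
position: [0.548, -0.2103, 0.01]
tool_rot: [[0.987, 0.158, -0.001], [0.158, -0.987, 0.0], [-0.001, -0.0, -1.0]]
wrist_force: [-5.0, -0.1, 1.2]
opening: 0.618
```

Force is rising at the predicted flush travel. I'll increase it in small steps.

>>> carry_out:
  series:
    - [[62, 0.01, 0, 0, 0, 0, 0], [62, 0, 0, 0, 0, 0, 0], [62, 0, 0, 0, 0, 0, 0]]

```text
clock: 23.4
position: [0.548, -0.2103, 0.0101]
tool_rot: [[0.987, 0.158, -0.002], [0.158, -0.987, 0.0], [-0.002, -0.0, -1.0]]
wrist_force: [-7.7, -0.6, 2.0]
opening: 0.619
```

>>> carry_out:
  series:
    - [[62, 0.01, 0, 0, 0, 0, 0], [62, 0, 0, 0, 0, 0, 0], [62, 0, 0, 0, 0, 0, 0]]

```text
clock: 23.78
position: [0.548, -0.2103, 0.0101]
tool_rot: [[0.987, 0.158, -0.003], [0.158, -0.988, 0.0], [-0.003, -0.001, -1.0]]
wrist_force: [-8.5, -0.1, 3.7]
opening: 0.619
```

>>> carry_out:
  series:
    - [[62, 0.01, 0, 0, 0, 0, 0], [62, 0, 0, 0, 0, 0, 0], [62, 0, 0, 0, 0, 0, 0]]

```text
clock: 24.15
position: [0.548, -0.2103, 0.0101]
tool_rot: [[0.988, 0.158, -0.004], [0.158, -0.988, 0.0], [-0.004, -0.001, -1.0]]
wrist_force: [-10.8, -0.4, 4.5]
opening: 0.619
```

Run:
```python
from h import *
F=[];Z=[]
for n in ('wrist','side','top','wrist','side','wrist'):
    c=shot(n,'x_'+n);o=env.get_obs();F.append(o['wrist_force']);Z.append(o['torque'])
F=np.array(F);print(F.round(1).tolist(),F.mean(0).round(2),'push',-(F@[.987,.158,0]).mean(),np.mean(Z,0).round(2));print(o['position'].round(4),o['clock'])
p=o['position'];R=o['tool_rot'];c=load('x_wrist')
r,a=rect(c,(60,60,600,330),.032,(14,110,60),(34,255,255));print(r)
s=load('x_side');cv2.imwrite('pics/c11.png',cv2.resize(s['image'][230:330,290:410,::-1],None,fx=5,fy=5,interpolation=2))
```

```text
[[-10.7, -0.8, 4.0], [-10.3, -0.5, 4.6], [-11.1, -0.5, 4.4], [-10.2, -0.5, 4.6], [-10.2, -1.1, 4.2], [-9.6, -0.5, 4.3]] [-10.36  -0.67   4.35] push 10.326394324323354 [-0.11  1.54 -0.1 ]
[ 0.548  -0.2102  0.0101] 24.45
[ 582.9 -204.    49.9  109.8    8.9]
```

View pics/x_wrist.png

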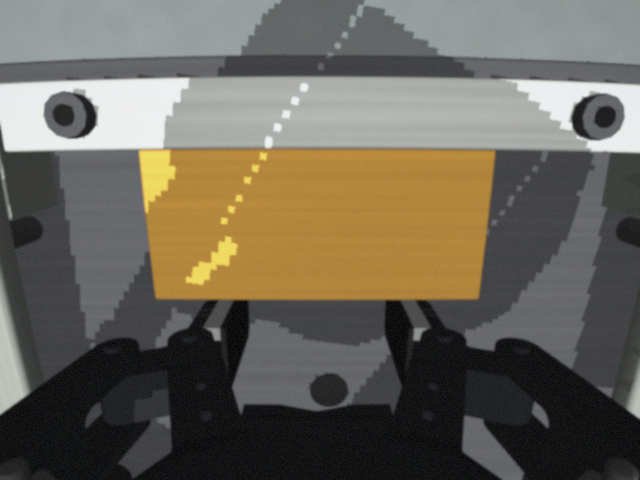

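View pics/c11.png

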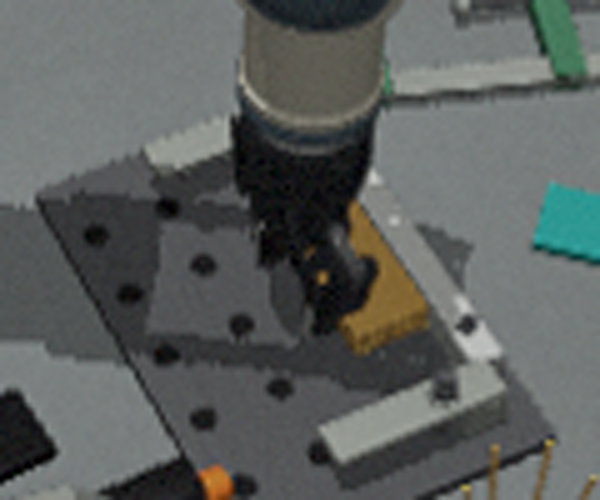

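The pile is flush with the fence: its front edge meets the fence base along row 150. The push is 10.3 N. I'll level the slight back-tilt and add a little to allow for friction.

>>> carry_out:
  series:
    - [[62, 0.007, 0, 0, 0, 0.06, 0], [62, 0, 0, 0, 0, 0, 0], [62, 0, 0, 0, 0, 0, 0], [62, 0, 0, 0, 0, 0, 0]]

```text
clock: 24.95
position: [0.5481, -0.2103, 0.01]
tool_rot: [[0.988, 0.157, 0.001], [0.157, -0.988, 0.001], [0.001, -0.001, -1.0]]
wrist_force: [-11.1, -0.8, 4.7]
opening: 0.619
```

Run:
```python
from h import *
F=[]
for n in ('wrist','side','top','wrist','side','wrist','wrist','wrist'):
    c=shot(n,'y_'+n);o=env.get_obs();F.append(o['wrist_force'])
F=np.array(F);print((-(F@[.987,.158,0])).round(1),F.mean(0).round(2),'push',-(F@[.987,.158,0]).mean());print(o['position'].round(4),o['tool_rot'].round(4).tolist(),o['clock'])
```

```text
[10.5 10.9 10.2 10.9 10.1 11.1 11.2 10.4] [-10.69  -0.75   4.73] push 10.666422548577813
[ 0.5481 -0.2102  0.01  ] [[0.9875, 0.1574, 0.0011], [0.1574, -0.9875, 0.0009], [0.0012, -0.0008, -1.0]] 25.35
```

View pics/y_top.png

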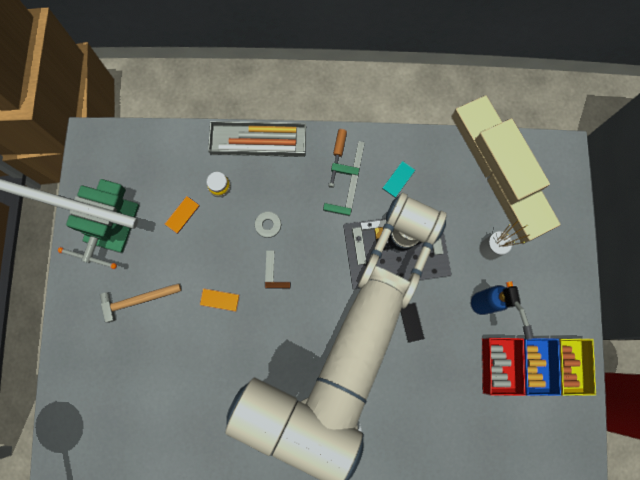

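>>> carry_out:
  series:
    - [[62, 0.006, 0, 0, 0, 0, 0], [62, 0, 0, 0, 0, 0, 0], [62, 0, 0, 0, 0, 0, 0], [62, 0, 0, 0, 0, 0, 0], [62, 0, 0, 0, 0, 0, 0]]

```text
clock: 25.98
position: [0.5481, -0.2102, 0.01]
tool_rot: [[0.988, 0.157, 0.0], [0.157, -0.988, 0.001], [0.001, -0.001, -1.0]]
wrist_force: [-10.5, -0.5, 4.8]
opening: 0.618
```

Run:
```python
from h import *
F=[]
for i in range(8):
    c=shot('wrist','z_wrist');o=env.get_obs();F.append(o['wrist_force'])
F=np.array(F);print((-(F@[.987,.158,0])).round(1),F.mean(0).round(2));print(o['clock'])
print(rect(c,(60,60,600,330),.032,(14,110,60),(34,255,255)))
f=lambda q:(-(np.mean(F@[.987,.158,0])));v=f(0);print(v)
if 10.3<v<12.8: env.hand_in();print('handed in')
```

```text
[12.3 11.7 12.1 11.5 11.6 11.9 12.2 11.3] [-11.96  -0.23   4.85]
26.375
(array([ 582.9, -204. ,   49.9,  109.9,    8.9]), 50922.5)
11.843564703993344
the job is handed in; nothing more can be done
handed in
```

I laid the loose brass blank on its twin, slid the pile gently to the fence and handed in at about 26.4 s. The arm is still pressing with both fingers behind both blanks.

- **Push:** The last eight readings averaged 11.8 N at the wrist, ranging from 11.3 to 12.3 N. I held slightly over 10 N on purpose, because about 3 N of it goes to friction, so roughly 9 N should reach the fence.
- **Downward load:** The fingers also press down on the pile with about 5 N. I left that as it was; it may take a little more of the push as friction.
- **Flush and square:** In the wrist view, the pile's front edge meets the fence along its whole length. The pile's angle is 8.9°, against about 9.0° for the fence. The forward position stopped changing while the force rose.
- **Lower blank:** It is mostly hidden under the top one, so I judged it by the edges lining up in the side and wrist views, not by a separate measurement.
- **Bystanders:** The last top view shows everything else on the bench where it started.
- **Disagreements:** The camera views differed by 1–2 mm on blank positions and by less than 1° on the fixture angle. I used the wrist camera's figures for the placing and the push.

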